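# Snap the exhaust nozzle onto the model jet engine

### The job

Take the loose grey exhaust nozzle with the side lug and set it, lug between the two little posts, over the stud on top of the model engine standing in the jig. Press it straight down until it clicks, and keep pressing past the click until it sits fully home on the flange. Finish while still holding on to it and pressing it firmly down, without letting go, and leave the paint jar, the wheel and the plain ring where they are.

Things in the scene. Friction and masses are not known exactly. Their poses are not given: they have to be found in the camera images.
- nozzle: Loose grey plastic nozzle: a round cap 44 mm across, 40 mm high, with upright sides (12 flats, one every 30 degrees from its x), about 40 g, standing mouth down on the mat. Origin: centre of its underside; z up, x towards its one lug at the bottom edge. Mouth bore 19 mm for the lowest 8.5 mm (snap lip), above that 28 mm, 28 mm deep. Top recess 34 mm wide, 9 mm deep.
- lug (a point): Point on the underside of the nozzle's lug, 30 mm from the nozzle's axis along its x. The lug is 9 mm wide, 7 mm high and reaches 34 mm from the axis.
- engine: Grey model jet engine fixed upright in a plywood jig (100 x 100 x 16 mm, four cleats 46 mm high); barrel 62 mm across, flange on top 72 mm across. Origin: centre of the jig's underside; z up, x towards the fork. It does not move.
- seat (a point): Centre of the flange's top, 90 mm above the engine's origin; the nozzle's underside rests here when home. The stud on it is 16 mm across, 24 mm high, tapering to 8 mm; four sprung bumps make a 24 mm circle 14 mm up. The nozzle meets them with its underside 18 mm above the seat, needs about 12 N to pass, then the force drops, it slides easily and is drawn down the last 5 mm to the hard flange.
- fork (a point): Point on the flange midway between the two fork posts, 30 mm from the stud's axis along the engine's x. The posts are 9 mm high, 10 mm long (25 to 35 mm from the axis) and 15 mm apart; the nozzle's lug goes between them.
- paint_jar: Bystander: small glass paint jar with white cap, 48 mm in diameter, 55 mm high, standing on the mat; origin: centre of its underside. Leave alone.
- wheel: Bystander: model wheel with black tyre lying flat, 44 mm in diameter, 20 mm high; origin: centre of its underside. Leave alone.
- intake_ring: Bystander: plain grey plastic ring without lug, 50 mm in diameter, 22 mm high, open through; origin: centre of its underside. Leave alone.
Mind the look-alikes: they are no part of the job. What is shaped like the nozzle but green is not meant.

How it is judged (in metres and radians):
On the way, in this order (a step that is already met when the one before it is completed fails the run):
1. the nozzle is lifted well clear of the mat (height (world z) of nozzle above 0.05 m), for 0.1 s.
2. the nozzle has snapped over the stud and sits home, its lug in the fork (z of nozzle in the frame of seat below 0.002 m and horizontal distance between nozzle and seat below 0.003 m and horizontal distance between lug and fork below 0.006 m), for 0.1 s.
At the end, for the whole second after the job is handed in: Nozzle home: underside within 2 mm of the flange, 3 mm of the stud axis, upright within 4 degrees, lug within 6 mm of the fork's middle; the fingers are still on it and it is pressed on the engine with over 3 N; jar, wheel and ring within 20 mm of their starts (all of step 2 and z of nozzle in the frame of seat above -0.003 m and angle between nozzle's own z axis and vertical below 0.07 rad and contact force between nozzle and engine above 3 N and contact force between the fingers and nozzle above 2 N and distance of each of paint_jar, wheel, intake_ring from where it was at the start of the episode below 0.02 m); the arm keeps its last pose, push and grip.
It fails at once if a bystander is pushed away (distance of any of paint_jar, wheel, intake_ring from where it was at the start of the episode above 0.03 m).
It also fails if it takes over 40 s, if anything falls off the work surface, if the arm or the gripper's body presses on something with over 40 N, if the wrist force passes 120 N, or if a joint passes its speed limit or range.

### The arm

A 7-joint arm with a two-finger parallel gripper is mounted at the origin on the work surface. World frame = base frame: x ahead of the robot, y to its left, z up, the work surface at z = 0. Lengths are in m, angles in degrees, forces in N, time in s.
With the tool pointing down it reaches from about 0.425 to 0.95 m from the base axis. Payload 4.7 kg.
Tool frame: the origin (TCP) lies midway between the tips of the shut fingers; the grasp point (between the pads) lies 19 mm behind it; x points along the fingers, y is the direction in which the jaws open and shut, and the axes are right-handed (so a half turn about x gives the same grasp; the last joint's range is limited). The gripper opens to 85 mm and grips with 20 to 120 N. Pads are 22 mm wide; open, the fingers measure 114 mm over their backs; the gripper's body (76 mm by 85 mm) begins 54 mm behind the grasp point. The pads swing forward as they close: fully open they stand 13 mm farther back than shut.
Start: joints at [-71.557, 26.849, -2.785, 87.806, 1.381, 65.374, -4.715], TCP at [0.232, 0.634, 0.231] pointing down, gripper open.
Joint ranges: [-148.3, 148.3], [-19.14, 114.17], [-79.39, 73.82], [5.75, 140.21], [-59.74, 239.74], [12.07, 113.84], [-152.46, 152.46]. Speed limits (degrees/s): [147.25, 147.25, 180, 180, 180, 180, 180].

### API

Orientations are given as [roll, pitch, yaw] about the fixed x, y, z axes, in that order (R = Rz(yaw) Ry(pitch) Rx(roll)).
In Python, from bench import ctrl gives the robot as it stands.
- The arm moves only by the tool drive_tool, never from a script. Its argument "increments" is a list of rows, each a list of 3 entries, a list of its own where there are three numbers: the shift along the world's x, y, z in m, then the turn, a rotation vector about the world's x, y, z in degrees, then the finger opening in m, from 0 to 0.0854. A call has 1 to 5 rows; each row shifts and turns the pose as measured when the row begins; what a row does not reach is not made up. A row lasts 1/12 s, in which the tool goes at most 41.7 mm and 7.16 degrees, less where a joint would pass 70% of its speed; a pose out of reach is approached as far as the arm can. A call with a gripper value outside its range is refused whole. The fingers move at their own pace and stop on an object; "force" is the grip in N (left out, the last holds). Time passes only in rows, so rows that do not move let the fingers close. It gives the time, the measured TCP pose, the force and the opening at its end, in the units of the state.
- ctrl.get_obs(): the state, without advancing time (a new reading comes with each control period).
- ctrl.snapshot(name): name is "side" or "top"; returns a dict with "image" (384x512x3 uint8, red, green, blue), "fx", "fy", "cx", "cy" (pixels), "xyz" and "attitude" of the camera in the world. Camera axes: x right, y up, looking along -z (the intrinsics and any distortion apply to the point x, -y, -z); pixel columns grow to the right and rows downward; lengths in m; the calibration is good to about 2 mm. A picture is of the moment at which its call begins. There is no depth.
- ctrl.job_done(): hands the job in, once; it reports no verdict.
The state is a dict: "time": time; "joints": joint angles; "qd": joint speeds; "tau": joint torques, N m; "tcp_pos": TCP position; "eef_rot": TCP orientation; "force": force on the tool from outside, world axes, zero at the start; "ft_torque": the same for the moment, N m; "grip_width": finger opening in m.
Only numpy, scipy, OpenCV 4.12 (cv2) and the standard library are available. Lean on these libraries where they do the work, as an engineer would, in place of code of your own. Each camera call takes 0.05 s, during which the arm holds its last target. There are 200 camera calls.

## Working session

There is one attempt and no reset: what is moved stays moved. The work goes in short steps, Python scripts to look and compute and a tool call to move; the robot and the scene stay as the last step left them, time stands still between calls to the robot, and variables do not carry over. Pictures are saved under pics/ and viewed, about 8 in all and at most 12, crops included, and the job is handed in when it is done.

Besides the shell and the picture viewer there is one more tool, called after "Emit:" by a JSON object that holds its "fn" and its "kwargs", one argument or row to a line. drive_tool: Moves the arm, as the interface text tells. Its arguments: {"type":"object","properties":{"increments":{"type":"array","items":{"type":"array"}},"force":{"type":"number"}},"required":["increments"]}

```bash
mkdir -p pics
cat > h.py <<'E'
import numpy as np, cv2, json
from scipy.spatial.transform import Rotation as R
from bench import ctrl
def snap(n,f):
    s=ctrl.snapshot(n); cv2.imwrite(f'pics/{f}.png',s['image'][...,::-1]); 
    im=s.pop('image'); np.save(f'pics/{f}.npy',s,allow_pickle=True); return im,s
def load(f): return np.load(f'pics/{f}.npy',allow_pickle=True).item()
def rot(s):
    a=np.array(s['attitude'],float)
    return a if a.shape==(3,3) else (R.from_quat(a).as_matrix() if a.size==4 else R.from_euler('xyz',a,degrees=True).as_matrix())
def ray(s,u,v):
    d=rot(s)@np.array([(u-s['cx'])/s['fx'],-(v-s['cy'])/s['fy'],-1]); return np.array(s['xyz']),d
def atz(s,u,v,z):
    o,d=ray(s,u,v); return o+d*(z-o[2])/d[2]
def proj(s,p):
    q=rot(s).T@(np.array(p)-s['xyz']); return np.array([s['cx']+s['fx']*q[0]/-q[2], s['cy']-s['fy']*q[1]/-q[2]])
def crop(f,x,y,w,h,k,o):
    im=cv2.imread(f'pics/{f}.png')[y:y+h,x:x+w]; cv2.imwrite(f'pics/{o}.png',cv2.resize(im,None,fx=k,fy=k,interpolation=cv2.INTER_CUBIC))
E
python3 - <<'E'
from h import *
print(ctrl.get_obs())
a,s=snap('top','t0');print(s)
b,s=snap('side','s0');print(s)
cv2.imwrite('pics/both.png',cv2.resize(np.vstack([a,b]),None,fx=.78,fy=.78)[...,::-1])
E
```

```text
{'time': 0.0, 'joints': array([-71.55793581,  26.89977557,  -2.78490309,  87.87344153,
         1.38057986,  65.37221921,  -4.71569336]), 'qd': array([ 0.04239072,  0.05848653, -0.0090068 , -0.01059426,  0.00478017,
       -0.03460565, -0.00947854]), 'tau': array([-7.02573470e-05, -5.10305393e+01, -4.68518736e-02, -2.37715048e+01,
        1.05486671e-02,  7.61017174e-03,  1.43302339e-05]), 'tcp_pos': array([0.23173369, 0.63337066, 0.23023445]), 'eef_rot': array([ -88.22184744,   89.88810671, -108.31776695]), 'force': array([ 0.10211495, -0.83619571,  0.38492405]), 'ft_torque': array([-0.04978908,  0.00522174,  0.03536928]), 'grip_width': 0.08562236735969918}
{'fx': 394.1917854410427, 'fy': 394.1917854410427, 'cx': 253.160395573159, 'cy': 197.92231397991983, 'xyz': array([ 0.34687378, -0.07993512,  1.13019595]), 'attitude': array([  5.90033661,   0.11030692, -88.95027327])}
{'fx': 364.40403856693524, 'fy': 364.40403856693524, 'cx': 252.9906458301901, 'cy': 197.24147307095967, 'xyz': array([0.37690805, 0.66423345, 0.61857312]), 'attitude': array([ 5.45511182e+01, -9.69055957e-02, -1.71933411e+02])}
```

View pics/t0.png

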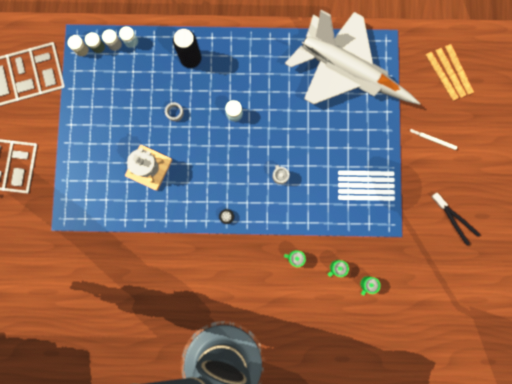

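View pics/s0.png

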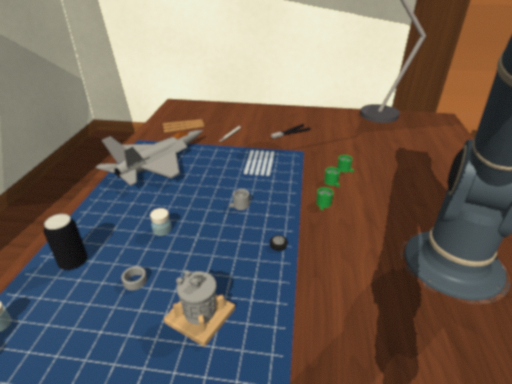

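The top view shows the grey lugged nozzle at (281,175), with these look-alikes: plain ring (174,112), green nozzles (297,259), (341,269) and (372,286), and wheel (226,216). The engine is at about (145,165). I choose (281,175) and check it in a close crop.

Run:
```python
from h import *
t=cv2.imread('pics/t0.png');s=cv2.imread('pics/s0.png')
c=lambda im,x,y,n:cv2.resize(im[y:y+n,x:x+n],(390,390) if 0 else (400,300),interpolation=cv2.INTER_CUBIC)
def c(im,x,y,w,h):return cv2.resize(im[y:y+h,x:x+w],(400,300),interpolation=cv2.INTER_CUBIC)
cv2.imwrite('pics/c0.png',np.vstack([np.hstack([c(t,256,156,48,36),c(t,118,138,64,48)]),np.hstack([c(s,216,178,48,36),c(s,160,264,80,60)])]))
T=load('t0')
for u,v,z in[(281,175,.04),(145,161,.1)]:print(atz(T,u,v,z))
```

```text
[ 0.52533482 -0.15244119  0.04      ]
[0.54659806 0.21286512 0.1       ]
```

View pics/c0.png

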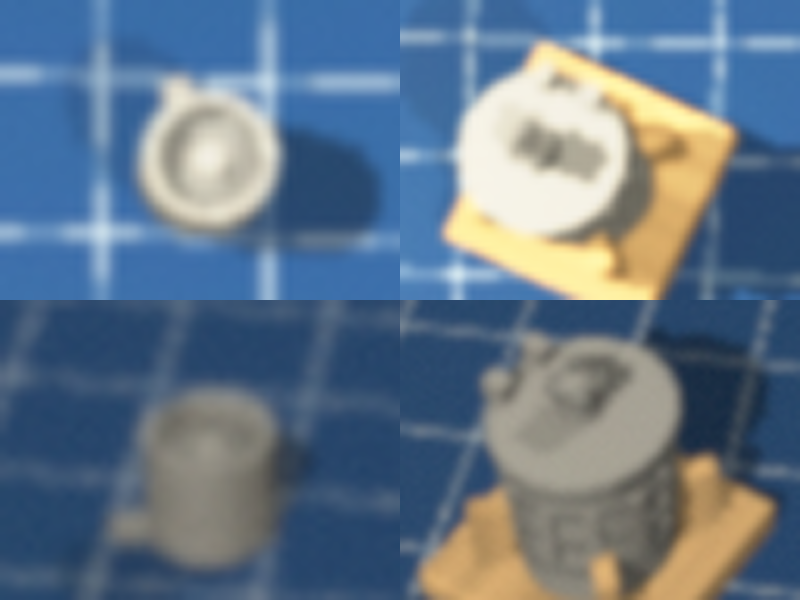

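The crops confirm a grey cap with one lug: rim centre (281.2,174.8), lug tip (277.4,166.2). The flange centre is about (141.2,162.5) in top and (196.6,287) in side. Midway between the posts is (145.2,151.6) in top and (183.4,276.6) in side.

```bash
cat >> h.py <<'E'
def circ(s,c,r,z=None,n=72):
    a=np.linspace(0,2*np.pi,n); return [proj(s,[c[0]+r*np.cos(t),c[1]+r*np.sin(t),c[2]]) for t in a]
E
python3 - <<'E'
from h import *
T,S=load('t0'),load('s0')
def yaw(a,b): d=(b-a)[:2]; return np.degrees(np.arctan2(d[1],d[0])),np.hypot(*d)
n=atz(T,281.2,174.84,.04); l=atz(T,277.4,166.2,.006); print('noz top',n,yaw(n,l))
n=atz(S,216+(213-0)/8.333,178+(432-300)/8.333,.04); l=atz(S,216+118/8.333,178+(527-300)/8.333,.0035); print('noz side',n,yaw(n,l))
e=atz(T,141.2,162.5,.09); f=atz(T,145.2,151.6,.099); print('eng top',e,yaw(e,f))
e=atz(S,196.6,287,.09); f=atz(S,183.4,276.6,.097); print('eng side',e,yaw(e,f))
# overlay
def ov(f,s,x,y,w,h,k,cs):
    im=cv2.imread(f'pics/{f}.png'); im=cv2.resize(im[y:y+h,x:x+w],(400,300),interpolation=cv2.INTER_CUBIC)
    for c,r in cs:
        p=(np.array(circ(s,c,r))+.5-[x,y])*400/w-.5
        cv2.polylines(im,[np.int32(p*16)],False,(0,0,255),1,cv2.LINE_AA,4)
    return im
n=[.5255,-.153];e1=atz(T,141.2,162.5,.09)[:2];e2=atz(S,196.6,287,.09)[:2]
nc=[([*n,.04],.022),([*n,0],.022)]
ec=lambda e:[([*e,.09],.036)]
cv2.imwrite('pics/o0.png',np.vstack([np.hstack([ov('t0',T,256,156,48,36,0,nc),ov('t0',T,118,138,64,48,0,ec(e1))]),np.hstack([ov('s0',S,216,178,48,36,0,nc),ov('s0',S,160,264,80,60,0,ec(e2))])]))
E
```

```text
noz top [ 0.52579748 -0.1529954   0.04      ] (np.float64(16.33526076924876), np.float64(0.031932819991323))
noz side [ 0.5236354  -0.15210661  0.04      ] (np.float64(15.058578240076306), np.float64(0.03292403204750978))
eng top [0.54427707 0.22570232 0.09      ] (np.float64(-23.085978276159757), np.float64(0.030356224278315525))
eng side [0.54353959 0.22859255 0.09      ] (np.float64(-27.493645425717492), np.float64(0.032848690469796285))
```

View pics/o0.png

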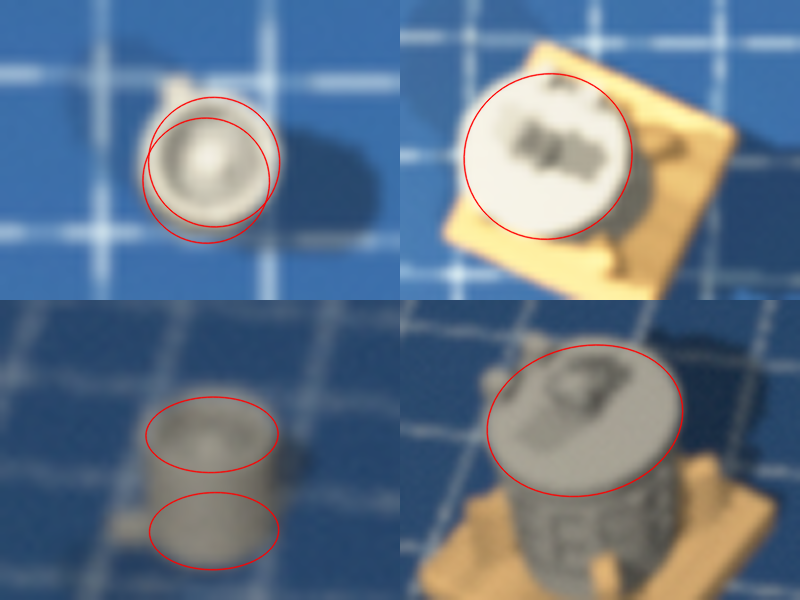

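Run:
```python
from h import *
o=ctrl.get_obs();M=R.from_euler('xyz',o['eef_rot'],degrees=True).as_matrix();print(M.round(3), 'tool y yaw',np.degrees(np.arctan2(M[1,1],M[0,1])))
T,S=load('t0'),load('s0')
p=lambda x,y:atz(T,118+(x-400)/6.25,138+y/6.25,.016)
q=lambda x,y:atz(S,160+(x-400)/5,264+(y-300)/5,.016)
def yaw(a,b): d=(b-a)[:2]; return np.degrees(np.arctan2(d[1],d[0])),np.hypot(*d)
a,b,c=p(540,42),p(738,130),p(443,235)
print('jig top',yaw(a,b),yaw(c,a))
```

```text
[[-0.001  0.344  0.939]
 [-0.002  0.939 -0.344]
 [-1.    -0.002  0.   ]] tool y yaw 69.90439458848394
jig top (np.float64(-113.05338512661032), np.float64(0.10106740620440324)) (np.float64(-23.837350508254413), np.float64(0.09924369893178289))
```

Emit:
{"fn": "drive_tool", "kwargs": {
  "increments": [
    [[0.027, -0.03, 0], [0, 0, 0], 0.085],
    [[0.027, -0.03, 0], [0, 0, 0], 0.085],
    [[0.027, -0.03, 0], [0, 0, 0], 0.085],
    [[0.027, -0.03, 0], [0, 0, 0], 0.085],
    [[0.027, -0.03, 0], [0, 0, 0], 0.085]
  ]
}}

```text
time: 0.52
tcp_pos: [0.357, 0.4855, 0.2264]
eef_rot: [-154.5, 89.4, -173.2]
force: [0.7, -0.4, 0.1]
grip_width: 0.0848
```

Emit:
{"fn": "drive_tool", "kwargs": {
  "increments": [
    [[0.02, -0.034, 0], [0, 0, 2], 0.085],
    [[0.02, -0.034, 0], [0, 0, 2], 0.085],
    [[0.02, -0.034, 0], [0, 0, 2], 0.085],
    [[0.015, -0.036, 0], [0, 0, 0], 0.085],
    [[0.012, -0.036, 0], [0, 0, 0], 0.085]
  ]
}}

```text
time: 0.93
tcp_pos: [0.4493, 0.3016, 0.2242]
eef_rot: [-143.6, 89.4, -156.2]
force: [0.6, -0.0, 0.5]
grip_width: 0.0848
```

Emit:
{"fn": "drive_tool", "kwargs": {
  "increments": [
    [[0.012, -0.038, 0], [0, 0, 0], 0.085],
    [[0.012, -0.038, 0], [0, 0, 0], 0.085],
    [[0.012, -0.038, 0], [0, 0, 0], 0.085],
    [[0.012, -0.038, 0], [0, 0, 0], 0.085],
    [[0.01, -0.038, 0], [0, 0, 0], 0.085]
  ]
}}

```text
time: 1.35
tcp_pos: [0.5075, 0.1025, 0.2231]
eef_rot: [-144.5, 89.3, -157.0]
force: [1.3, 0.2, -0.7]
grip_width: 0.0852
```

Emit:
{"fn": "drive_tool", "kwargs": {
  "increments": [
    [[0.0, -0.038, 0], [0, 0, 0], 0.085],
    [[0.0, -0.038, 0], [0, 0, 0], 0.085],
    [[0.0, -0.038, 0], [0, 0, 0], 0.085],
    [[0.0, -0.038, 0], [0, 0, 0], 0.085],
    [[0.0, -0.038, 0], [0, 0, 0], 0.085]
  ]
}}

```text
time: 1.77
tcp_pos: [0.5068, -0.0977, 0.2221]
eef_rot: [-144.2, 89.2, -156.8]
force: [0.8, -0.5, -0.3]
grip_width: 0.0851
```

```bash
cat > st.py <<'E'
from h import *
o=ctrl.get_obs();M=R.from_euler('xyz',o['eef_rot'],degrees=True).as_matrix()
print('pos',o['tcp_pos'].round(4),'tooly yaw',np.degrees(np.arctan2(M[1,1],M[0,1])).round(2),'toolx',M[:,0].round(4),'upright fix rotvec',np.degrees(np.cross(M[:,0],[0,0,-1])).round(2),'F',o['force'].round(2),'w',o['grip_width'].round(4),'j',o['joints'].round(1),'t',o['time'])
E
python3 st.py
```

```text
Traceback (most recent call last):
  File "st.py", line 3, in <module>
    print('pos',o['tcp_pos'].round(4),'tooly yaw',np.degrees(np.arctan2(M[1,1],M[0,1])).round(2),'toolx',M[:,0].round(4),'upright fix rotvec',np.degrees(np.cross(M[:,0],[0,0,-1])).round(2),'F',o['force'].round(2),'w',o['grip_width'].round(4),'j',o['joints'].round(1),'t',o['time'])
                                                                                                                                                                                                                         ^^^^^^^^^^^^^^^^^^^^^
AttributeError: 'float' object has no attribute 'round'
```

Emit:
{"fn": "drive_tool", "kwargs": {
  "increments": [
    [[0.009, -0.028, -0.02], [0, 0, 0], 0.085],
    [[0.009, -0.027, -0.03], [0, 0, 0], 0.085],
    [[0, 0, -0.035], [0, 0, 0], 0.085],
    [[0, 0, -0.035], [0, 0, 0], 0.085],
    [[0, 0, 0], [0, 0, 0], 0.085]
  ]
}}

```text
time: 2.18
tcp_pos: [0.5239, -0.1688, 0.1016]
eef_rot: [-94.2, 89.3, -107.9]
force: [-0.9, 0.5, 0.4]
grip_width: 0.085
```

```bash
sed -i "s/o\['grip_width'\].round(4)/round(o['grip_width'],4)/" st.py; python3 st.py
python3 - <<'E'
from h import *
snap('side','s1'); crop('s1',190,130,120,90,6,'c1')
E
```

```text
pos [ 0.5239 -0.1688  0.1016] tooly yaw 76.36 toolx [-0.0039 -0.0121 -0.9999] upright fix rotvec [ 0.69 -0.22  0.  ] F [-0.93  0.53  0.45] w 0.085 j [ 1.000e-01  2.450e+01  1.660e+01  1.129e+02 -8.800e+00  4.390e+01
  9.800e+01] t 2.1833
```

View pics/c1.png

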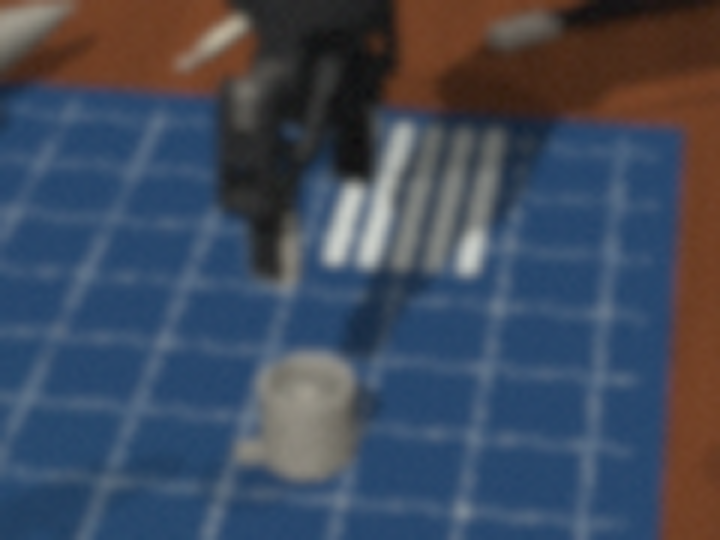

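The crop shows the open gripper above and behind the nozzle, tips at about (272,272) and (352,178), with the nozzle at (308,410) untouched. I correct y by +16 mm and the tilt.

Emit:
{"fn": "drive_tool", "kwargs": {
  "increments": [
    [[0.001, 0.016, -0.01], [0.7, -0.2, 0], 0.085],
    [[0, 0, 0], [0, 0, 0], 0.085],
    [[0, 0, 0], [0, 0, 0], 0.085]
  ]
}}

```text
time: 2.48
tcp_pos: [0.5294, -0.1507, 0.0975]
eef_rot: [17.9, 89.5, 4.4]
force: [0.1, 0.6, -0.1]
grip_width: 0.0851
```

```bash
python3 st.py
python3 - <<'E'
from h import *
print(atz(load('s1'),242,167.5,.1146))
E
```

```text
pos [ 0.5294 -0.1507  0.0975] tooly yaw 76.48 toolx [ 9.5e-03  7.0e-04 -1.0e+00] upright fix rotvec [-0.04  0.55  0.  ] F [ 0.11  0.63 -0.12] w 0.0851 j [ -0.8  24.6  15.8 113.4  -9.8  42.8  97.3] t 2.4833
[ 0.52407188 -0.16927592  0.1146    ]
```

Emit:
{"fn": "drive_tool", "kwargs": {
  "increments": [
    [[-0.004, -0.002, -0.025], [0, 0.5, 0], 0.085],
    [[0, 0, -0.02], [0, 0, 0], 0.085],
    [[0, 0, 0], [0, 0, 0], 0.085]
  ]
}}

```text
time: 2.73
tcp_pos: [0.5309, -0.1499, 0.0578]
eef_rot: [15.9, 89.2, 2.8]
force: [-0.9, -0.2, 0.0]
grip_width: 0.0852
```

```bash
python3 st.py
```

```text
pos [ 0.5309 -0.1499  0.0578] tooly yaw 76.84 toolx [ 1.420e-02  7.000e-04 -9.999e-01] upright fix rotvec [-0.04  0.81  0.  ] F [-0.88 -0.2   0.01] w 0.0852 j [  0.3  28.   14.5 114.7 -11.4  37.8  98.9] t 2.7333
```

Emit:
{"fn": "drive_tool", "kwargs": {
  "increments": [
    [[-0.006, -0.002, -0.015], [0, 0.8, 0], 0.085],
    [[-0.003, 0, -0.01], [0, 0.4, -0.5], 0.085]
  ]
}}

```text
time: 2.9
tcp_pos: [0.5252, -0.1516, 0.036]
eef_rot: [0.5, 90.0, -13.0]
force: [-1.0, 0.3, -0.3]
grip_width: 0.0849
```

```bash
python3 st.py
```

```text
pos [ 0.5252 -0.1516  0.036 ] tooly yaw 76.44 toolx [ 7.e-04 -2.e-04 -1.e+00] upright fix rotvec [0.01 0.04 0.  ] F [-1.04  0.31 -0.3 ] w 0.0849 j [  0.8  29.9  14.1 115.5 -11.9  35.9  99.2] t 2.9
```

Emit:
{"fn": "drive_tool", "kwargs": {
  "increments": [
    [[-0.002, -0.001, -0.016], [0, 0.3, -0.3], 0.085],
    [[-0.002, 0, -0.008], [0, 0.3, -0.3], 0.085],
    [[-0.001, 0, 0], [0, 0.2, 0], 0.085]
  ]
}}

```text
time: 3.15
tcp_pos: [0.5204, -0.1522, 0.0116]
eef_rot: [-165.3, 89.3, -179.5]
force: [0.6, 0.5, -0.6]
grip_width: 0.0846
```

```bash
python3 st.py
```

```text
pos [ 0.5204 -0.1522  0.0116] tooly yaw 75.79 toolx [-1.300e-02 -1.000e-04 -9.999e-01] upright fix rotvec [ 0.01 -0.74  0.  ] F [ 0.58  0.46 -0.61] w 0.0846 j [  1.3  32.2  13.6 116.1 -12.7  33.8  99.3] t 3.15
```

Emit:
{"fn": "drive_tool", "kwargs": {
  "increments": [
    [[0.004, 0, -0.003], [0, -0.7, 0], 0.085],
    [[0, 0, 0], [0, 0, 0], 0.06]
  ],
  "force": 30
}}

```text
time: 3.32
tcp_pos: [0.5251, -0.1523, 0.009]
eef_rot: [-15.6, 90.0, -29.8]
force: [0.9, -0.3, 0.1]
grip_width: 0.075
```

```bash
python3 st.py
```

```text
pos [ 0.5251 -0.1523  0.009 ] tooly yaw 75.79 toolx [ 7.e-04 -4.e-04 -1.e+00] upright fix rotvec [0.02 0.04 0.  ] F [ 0.85 -0.29  0.06] w 0.075 j [  1.6  32.5  13.2 116.  -13.1  32.8  99.6] t 3.3167
```

Emit:
{"fn": "drive_tool", "kwargs": {
  "increments": [
    [[0, 0, 0], [0, 0, 0], 0.03],
    [[0, 0, 0], [0, 0, 0], 0.03],
    [[0, 0, 0], [0, 0, 0], 0.03],
    [[0, 0, 0], [0, 0, 0], 0.03],
    [[0, 0, 0], [0, 0, 0], 0.03]
  ],
  "force": 60
}}

```text
time: 3.73
tcp_pos: [0.5273, -0.1527, 0.0117]
eef_rot: [4.1, 89.7, -10.1]
force: [0.5, 1.1, 0.2]
grip_width: 0.0427
```

```bash
python3 st.py
```

```text
pos [ 0.5273 -0.1527  0.0117] tooly yaw 75.79 toolx [ 0.0058 -0.001  -1.    ] upright fix rotvec [0.06 0.33 0.  ] F [0.47 1.06 0.25] w 0.0427 j [  1.6  32.3  13.3 115.9 -13.1  32.9  99.6] t 3.7333
```

Emit:
{"fn": "drive_tool", "kwargs": {
  "increments": [
    [[-0.002, 0, 0.03], [0, 0.3, 0], 0.03],
    [[0, 0, 0.04], [0, 0, 0], 0.03],
    [[0, 0, 0.04], [0, 0, 0], 0.03],
    [[0, 0, 0.04], [0, 0, 0], 0.03],
    [[0, 0, 0.02], [0, 0, 0], 0.03]
  ]
}}

```text
time: 4.15
tcp_pos: [0.5185, -0.1513, 0.1821]
eef_rot: [-170.5, 89.1, 175.3]
force: [1.0, -0.7, -0.7]
grip_width: 0.043
```

```bash
python3 st.py;python3 - <<'E'
from h import *
snap('side','s2'); crop('s2',180,100,120,90,6,'c2')
E
```

```text
pos [ 0.5185 -0.1513  0.1821] tooly yaw 75.76 toolx [-0.016   0.0013 -0.9999] upright fix rotvec [-0.08 -0.92 -0.  ] F [ 1.02 -0.65 -0.72] w 0.043 j [ -3.2  18.   18.4 109.7  -6.7  54.3  94.2] t 4.15
```

View pics/c2.png

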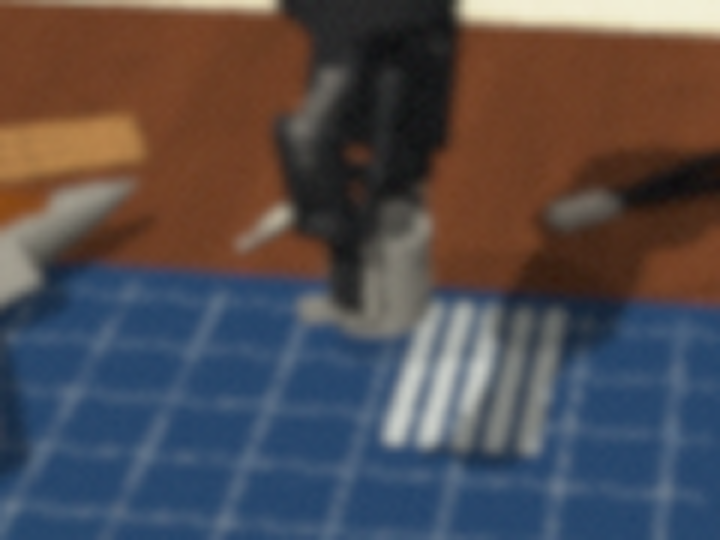

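The nozzle is held upright in the fingers, lug at (320,312). On to the engine.

Emit:
{"fn": "drive_tool", "kwargs": {
  "increments": [
    [[0.003, 0.03, 0.005], [0, -0.9, -4], 0.03],
    [[0.003, 0.035, 0.003], [0, 0, -4], 0.03],
    [[0.003, 0.035, 0.003], [0, 0, -4], 0.03],
    [[0.003, 0.035, 0.003], [0, 0, -4], 0.03],
    [[0.003, 0.035, 0.003], [0, 0, -4], 0.03]
  ]
}}

```text
time: 4.62
tcp_pos: [0.5344, 0.012, 0.2062]
eef_rot: [7.7, 89.2, -28.6]
force: [1.7, -0.1, -0.6]
grip_width: 0.043
```

Emit:
{"fn": "drive_tool", "kwargs": {
  "increments": [
    [[0.003, 0.035, 0.003], [0, 0, -4], 0.03],
    [[0.002, 0.035, 0.002], [0, 0, -4], 0.03],
    [[0.002, 0.03, 0], [0, 0, -4], 0.03],
    [[0.002, 0.03, 0], [0, 0, -3], 0.03],
    [[0.0, 0.02, 0], [0, 0, -2], 0.03]
  ]
}}

```text
time: 5.03
tcp_pos: [0.5415, 0.1735, 0.2109]
eef_rot: [16.4, 89.2, -37.7]
force: [-0.0, 0.3, -1.2]
grip_width: 0.043
```

```bash
python3 st.py
```

```text
pos [0.5415 0.1735 0.2109] tooly yaw 35.91 toolx [ 0.0105 -0.0082 -0.9999] upright fix rotvec [0.47 0.6  0.  ] F [-0.01  0.32 -1.23] w 0.043 j [-36.6  18.1  17.9 105.2  -5.7  57.3  19.4] t 5.0333
```

Emit:
{"fn": "drive_tool", "kwargs": {
  "increments": [
    [[0.002, 0.03, -0.02], [0.4, 0.6, 0.5], 0.03],
    [[0.001, 0.02, -0.02], [0, 0, 0], 0.03],
    [[0, 0, -0.02], [0, 0, 0], 0.03]
  ]
}}

```text
time: 5.28
tcp_pos: [0.5459, 0.2343, 0.153]
eef_rot: [93.3, 89.3, 40.2]
force: [0.5, 0.3, -0.5]
grip_width: 0.0427
```

```bash
python3 st.py
```

```text
pos [0.5459 0.2343 0.153 ] tooly yaw 36.85 toolx [ 0.0087  0.0074 -0.9999] upright fix rotvec [-0.42  0.5   0.  ] F [ 0.46  0.26 -0.53] w 0.0427 j [-39.1  23.9  15.5 105.1  -8.2  51.4  17.1] t 5.2833
```

Emit:
{"fn": "drive_tool", "kwargs": {
  "increments": [
    [[-0.001, -0.005, -0.003], [-0.4, 0.5, 0], 0.03],
    [[0, 0, -0.003], [0, 0, 0], 0.03]
  ]
}}

```text
time: 5.45
tcp_pos: [0.5416, 0.2299, 0.1424]
eef_rot: [-101.0, 89.5, -153.9]
force: [-0.4, -0.4, -0.0]
grip_width: 0.0433
```

```bash
python3 st.py;python3 - <<'E'
from h import *
snap('side','s3'); snap('top','t3')
def c(f,x,y,w,h):return cv2.resize(cv2.imread(f'pics/{f}.png')[y:y+h,x:x+w],(400,600),interpolation=cv2.INTER_CUBIC)
cv2.imwrite('pics/c3.png',np.hstack([c('s3',164,236,64,96),c('t3',118,128,48,72)]))
E
```

```text
pos [0.5416 0.2299 0.1424] tooly yaw 37.08 toolx [-0.0082 -0.004  -1.    ] upright fix rotvec [ 0.23 -0.47  0.  ] F [-0.41 -0.36 -0.02] w 0.0433 j [-38.9  24.6  15.5 105.6  -8.2  51.4  17.5] t 5.45
```

View pics/c3.png

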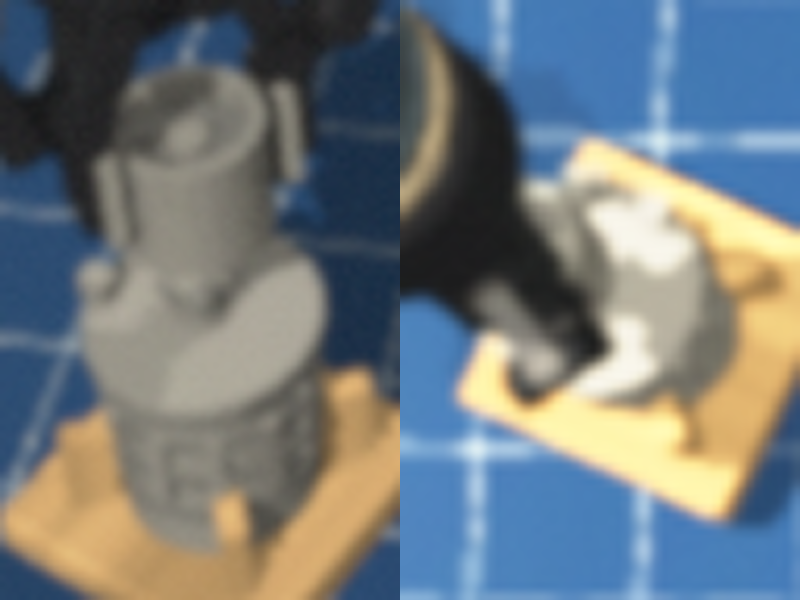

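Side crop: the nozzle's rim centre is about (194,116) and the flange ellipse spans x 82–328; the stud is just visible under the mouth at (195,290). In the top crop the arm hides the nozzle.

Run:
```python
from h import *
S=load('s3')
n=atz(S,164+194/6.25-.42,236+116/6.25-.42,.1707);print('noz',n)
e=[.5435,.2286]
im=cv2.imread('pics/s3.png')[236:332,164:228]
im=cv2.resize(im,(533,800),interpolation=cv2.INTER_CUBIC)
k=800/96
def dr(P,col):
    p=(np.array(P)+.5-[164,236])*k-.5; cv2.polylines(im,[np.int32(p*16)],False,col,1,cv2.LINE_AA,4)
for z in(.1307,.1707):dr(circ(S,[n[0],n[1],z],.022),(0,0,255))
dr(circ(S,[*e,.09],.036),(0,255,0));dr(circ(S,[*e,.114],.004),(0,255,0))
for z in(.09,.104): dr(circ(S,[*e,z],.008),(0,255,0))
def pts(c,yw,z0,L):
    c_,s_=np.cos(np.radians(yw)),np.sin(np.radians(yw)); return [proj(S,[c[0]+c_*a-s_*b,c[1]+s_*a+c_*b,z0]) for a,b in L]
for sg in(1,-1): dr(pts(e,-23.4,.099,[(.025,sg*.0075),(.035,sg*.0075)]),(255,255,0))
dr(pts(n,37.08-60.1,.1307,[(.022,.0045),(.034,.0045),(.034,-.0045),(.022,-.0045)]),(255,0,255))
cv2.imwrite('pics/o3.png',im[:600])
```

```text
noz [0.540888   0.22449095 0.1707    ]
```

View pics/o3.png

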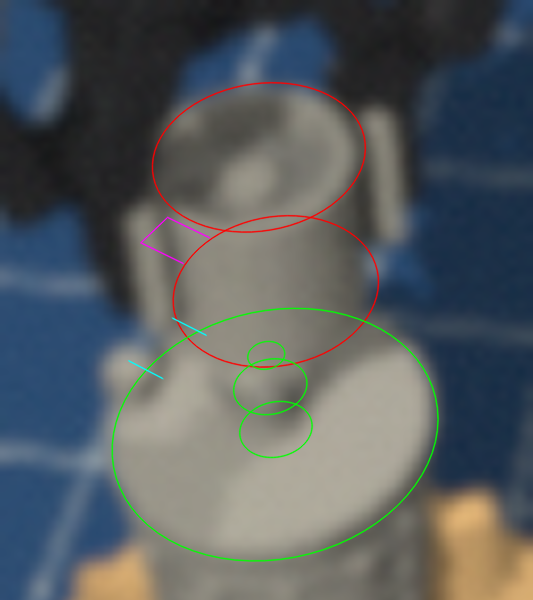

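The overlay shows the flange model fitting well. The nozzle's right edge leans against the vertical prediction at the bottom (362 against 378), so it may be pitched in the jaws. I check that numerically.

Run:
```python
from h import *
for f,rows,x0,x1 in(('s2',range(134,156,2),240,258),('s3',range(254,280,2),198,214)):
    im=cv2.imread(f'pics/{f}.png').astype(int); S=load(f)
    print(f); 
    for r in rows: print(r,' '.join(f"{int(im[r,x,2])-int(im[r,x,0]):4d}/{im[r,x].sum()//3:3d}" for x in range(x0,x1)))
S=load('s2')
for c in([.5185,-.1527],):
    for z in(.17,.19,.21):
        P=np.array(circ(S,[*c,z],.022));print(z,P[:,0].min(),P[:,0].max(),P[:,1].min(),P[:,1].max())
```

```text
s2
134    4/ 41    2/ 37    2/ 37    3/ 51    6/ 65    7/ 72    7/ 74    5/ 73    6/ 67   11/ 68   27/ 74   48/ 77   67/ 77   77/ 75   77/ 76   78/ 74   76/ 73   75/ 71
136   -2/ 33    0/ 35    2/ 42    4/ 58    6/ 71    7/ 75    6/ 75    7/ 74    8/ 87   13/106   22/117   39/108   60/ 89   74/ 79   77/ 76   76/ 74   76/ 73   74/ 73
138   -3/ 34    2/ 39    2/ 48    5/ 66    7/ 75    6/ 78    7/ 80    9/ 86   10/101   13/118   19/124   31/112   56/ 89   74/ 79   78/ 73   77/ 74   76/ 74   76/ 73
140    4/ 45    4/ 57    7/ 71    9/ 84   10/102   12/113   11/117   13/119   13/122   14/116   18/102   35/ 88   61/ 77   75/ 75   78/ 74   75/ 72   76/ 72   76/ 71
142    2/ 56    7/ 72   10/ 79    9/ 88   12/108   12/121   14/122   12/114   12/106   11/ 96   16/ 86   35/ 80   60/ 74   72/ 73   72/ 71   72/ 66   71/ 66   69/ 67
144    5/ 62   10/ 85   11/ 94   10/ 97   12/109   13/118   13/120   11/114   11/104    9/ 93   14/ 85   33/ 79   53/ 75   63/ 69   67/ 66   67/ 63   66/ 66   66/ 66
146    7/ 76   11/107   14/115   13/112   12/118   13/122   13/119   11/113   12/106   12/ 99   15/ 9
[... 2194 characters left out ...]
 -43/ 55  -44/ 54
274   14/126   13/121   11/116   11/113   13/111   12/106   12/100   11/ 93   10/ 91    7/ 93    3/ 95   -3/ 92  -11/ 88  -21/ 77  -29/ 70  -34/ 67
276   13/128   14/122   12/119   12/115   12/109   12/105   11/102   10/103    9/102   10/104   11/104   11/105    8/101    1/ 96   -8/ 88  -22/ 75
278   13/128   12/122   12/115   11/110   11/107   10/104   11/106   10/108   11/112   12/118   13/126   15/130   15/136   14/143   12/142    4/126
0.17 234.15769494089253 251.30910318234967 148.30195255088802 156.5245046159959
0.19 233.93436503736848 251.30133007862506 141.39343201304652 149.44795919745127
0.21 233.705350242674 251.2933592283797 134.31256963032513 142.18780532438691
```

Run:
```python
from h import *
im=cv2.imread('pics/s3.png')[240:296,176:232]
im=cv2.resize(im,(560,560),interpolation=cv2.INTER_CUBIC).astype(float)
im=np.clip((im-40)*2,0,255).astype(np.uint8)
for i in range(0,560,100):cv2.putText(im,str(i),(i,8),0,.3,(0,255,255));cv2.putText(im,str(i),(0,i+8),0,.3,(0,255,255))
cv2.imwrite('pics/c4.png',im)
```

```text
(no output)
```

View pics/c4.png

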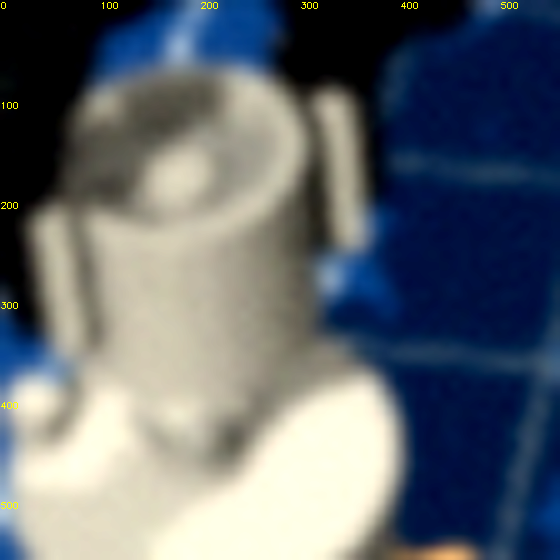

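The enhanced crop shows the rim at x 68–308, y 63–225 and the mouth's front edge at about y 405, directly above the stud (140–240). So the nozzle is roughly over the stud, off by about (+1.5,-1.5) mm. I correct, then come down by feel.

Emit:
{"fn": "drive_tool", "kwargs": {
  "increments": [
    [[0.0015, -0.0015, -0.002], [0.2, -0.4, -0.5], 0.03],
    [[0, 0, -0.002], [0, 0, 0], 0.03]
  ],
  "force": 80
}}

```text
time: 5.72
tcp_pos: [0.5446, 0.2264, 0.1405]
eef_rot: [79.7, 89.8, 26.0]
force: [-0.1, 0.5, 0.2]
grip_width: 0.0426
```

```bash
python3 st.py
```

```text
pos [0.5446 0.2264 0.1405] tooly yaw 36.3 toolx [ 0.0026  0.0013 -1.    ] upright fix rotvec [-0.07  0.15  0.  ] F [-0.14  0.52  0.18] w 0.0426 j [-38.6  24.6  15.7 106.   -8.4  50.3  17.4] t 5.7167
```

Emit:
{"fn": "drive_tool", "kwargs": {
  "increments": [
    [[-0.001, 0.0015, -0.006], [0, 0.1, 0], 0.03]
  ]
}}

```text
time: 5.8
tcp_pos: [0.545, 0.2271, 0.136]
eef_rot: [86.1, 89.7, 32.3]
force: [-0.4, 0.1, -0.1]
grip_width: 0.0429
```

Emit:
{"fn": "drive_tool", "kwargs": {
  "increments": [
    [[0, 0, -0.006], [0, 0, 0], 0.03]
  ]
}}

```text
time: 5.88
tcp_pos: [0.5455, 0.2269, 0.1305]
eef_rot: [86.8, 89.6, 32.9]
force: [-0.2, 1.0, -0.8]
grip_width: 0.0427
```

```bash
python3 st.py
```

```text
pos [0.5455 0.2269 0.1305] tooly yaw 36.12 toolx [ 0.0056  0.0036 -1.    ] upright fix rotvec [-0.21  0.32  0.  ] F [-0.24  0.95 -0.75] w 0.0427 j [-38.4  25.3  15.5 106.5  -8.8  49.   17.5] t 5.8833
```

Emit:
{"fn": "drive_tool", "kwargs": {
  "increments": [
    [[-0.003, 0.0012, -0.003], [-0.2, 0.4, 0.3], 0.03]
  ]
}}

```text
time: 5.97
tcp_pos: [0.5427, 0.2271, 0.1272]
eef_rot: [-114.3, 89.9, -167.9]
force: [-0.5, 0.1, 0.0]
grip_width: 0.0426
```

Emit:
{"fn": "drive_tool", "kwargs": {
  "increments": [
    [[-0.001, 0.0008, -0.004], [0, 0.1, 0], 0.03]
  ]
}}

```text
time: 6.05
tcp_pos: [0.5415, 0.2281, 0.1231]
eef_rot: [-127.1, 89.8, 179.3]
force: [0.9, 0.6, 0.3]
grip_width: 0.0425
```

```bash
python3 st.py
```

```text
pos [0.5415 0.2281 0.1231] tooly yaw 36.36 toolx [-0.0031  0.     -1.    ] upright fix rotvec [-0.   -0.18 -0.  ] F [0.91 0.56 0.3 ] w 0.0425 j [-38.5  25.8  15.2 106.8  -8.9  48.7  17.6] t 6.05
```

Emit:
{"fn": "drive_tool", "kwargs": {
  "increments": [
    [[0.0015, 0, -0.003], [0, -0.2, 0.2], 0.03]
  ]
}}

```text
time: 6.13
tcp_pos: [0.5426, 0.2283, 0.1195]
eef_rot: [-111.2, 90.0, -164.7]
force: [-0.1, -0.7, 0.2]
grip_width: 0.0425
```

Emit:
{"fn": "drive_tool", "kwargs": {
  "increments": [
    [[0, 0, -0.003], [0, 0, 0], 0.03]
  ]
}}

```text
time: 6.22
tcp_pos: [0.5445, 0.2284, 0.1179]
eef_rot: [62.1, 89.8, 8.7]
force: [1.4, -2.3, 15.1]
grip_width: 0.0426
```

```bash
python3 st.py;python3 - <<'E'
from h import *
snap('side','s5')
im=cv2.imread('pics/s5.png')[240:296,176:232]
im=cv2.resize(im,(560,560),interpolation=cv2.INTER_CUBIC).astype(float)
im=np.clip((im-40)*1.6,0,255).astype(np.uint8)
cv2.imwrite('pics/c5.png',im)
E
```

```text
pos [0.5445 0.2284 0.1179] tooly yaw 36.61 toolx [ 3.7e-03  6.0e-04 -1.0e+00] upright fix rotvec [-0.03  0.21  0.  ] F [ 1.37 -2.29 15.05] w 0.0426 j [-38.4  26.2  15.2 107.   -8.9  47.7  17.9] t 6.2167
```

View pics/c5.png

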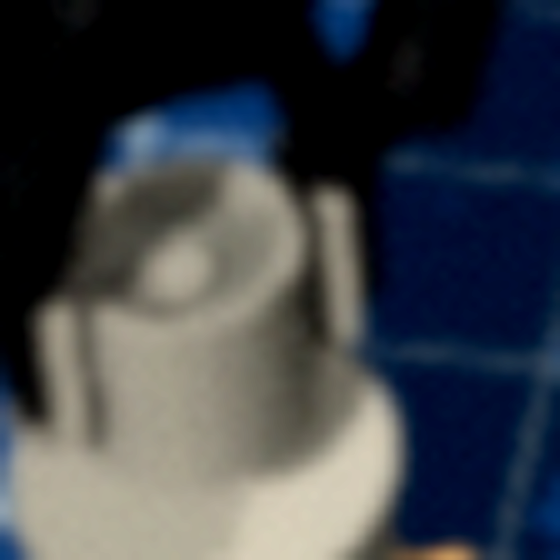

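The mouth is over the stud, with only small side forces. The 15 N contact at TCP z 0.118 matches the height of the bumps. Next, press.

Emit:
{"fn": "drive_tool", "kwargs": {
  "increments": [
    [[-0.001, 0, -0.004], [0, 0.2, 0], 0.03]
  ]
}}

```text
time: 6.35
tcp_pos: [0.546, 0.2282, 0.1164]
eef_rot: [74.4, 89.7, 20.9]
force: [-3.7, -1.7, 17.1]
grip_width: 0.0428
```

Emit:
{"fn": "drive_tool", "kwargs": {
  "increments": [
    [[-0.001, 0, -0.005], [0, 0.2, 0], 0.03]
  ]
}}

```text
time: 6.43
tcp_pos: [0.5464, 0.2282, 0.1135]
eef_rot: [90.5, 89.7, 37.1]
force: [-1.4, -1.7, 6.2]
grip_width: 0.0428
```

```bash
python3 st.py
```

```text
pos [0.5464 0.2282 0.1135] tooly yaw 36.56 toolx [ 0.0039  0.0029 -1.    ] upright fix rotvec [-0.17  0.22  0.  ] F [-1.41 -1.66  6.23] w 0.0428 j [-38.1  26.7  15.  106.9  -9.2  47.3  18.2] t 6.4333
```

Emit:
{"fn": "drive_tool", "kwargs": {
  "increments": [
    [[-0.0015, 0, -0.005], [-0.1, 0.2, 0], 0.03]
  ]
}}

```text
time: 6.52
tcp_pos: [0.5458, 0.228, 0.1098]
eef_rot: [94.2, 89.8, 40.8]
force: [-1.5, -1.0, 4.3]
grip_width: 0.0428
```

Emit:
{"fn": "drive_tool", "kwargs": {
  "increments": [
    [[-0.001, 0, -0.004], [0, 0.1, 0], 0.03]
  ]
}}

```text
time: 6.6
tcp_pos: [0.5455, 0.228, 0.1063]
eef_rot: [102.6, 89.8, 49.1]
force: [3.6, -2.8, -0.2]
grip_width: 0.0426
```

```bash
python3 st.py
```

```text
pos [0.5455 0.228  0.1063] tooly yaw 36.55 toolx [ 0.0018  0.0021 -1.    ] upright fix rotvec [-0.12  0.1   0.  ] F [ 3.62 -2.79 -0.23] w 0.0426 j [-38.   27.2  14.9 107.3  -9.4  46.6  18.3] t 6.6
```

Emit:
{"fn": "drive_tool", "kwargs": {
  "increments": [
    [[0, -0.0005, -0.004], [0, 0.1, 0], 0.03]
  ]
}}

```text
time: 6.68
tcp_pos: [0.5458, 0.2275, 0.1021]
eef_rot: [123.3, 89.9, 69.8]
force: [0.3, -0.6, -0.3]
grip_width: 0.0428
```

Emit:
{"fn": "drive_tool", "kwargs": {
  "increments": [
    [[0, 0, -0.004], [0, 0.1, 0], 0.03]
  ]
}}

```text
time: 6.77
tcp_pos: [0.5458, 0.2275, 0.1005]
eef_rot: [-174.4, 89.8, 132.2]
force: [-15.2, -5.8, 48.6]
grip_width: 0.0429
```

```bash
python3 st.py
```

```text
pos [0.5458 0.2275 0.1005] tooly yaw 36.57 toolx [-0.0024  0.0027 -1.    ] upright fix rotvec [-0.15 -0.14 -0.  ] F [-15.2   -5.76  48.59] w 0.0429 j [-37.7  27.7  14.7 107.3  -9.7  46.2  18.7] t 6.7667
```

Emit:
{"fn": "drive_tool", "kwargs": {
  "increments": [
    [[-0.0005, 0, -0.002], [0, 0, 0], 0.03],
    [[0, 0, -0.0015], [0, 0, 0], 0.03],
    [[0, 0, -0.0015], [0, 0, 0], 0.03],
    [[0, 0, -0.0015], [0, 0, 0], 0.03]
  ]
}}

```text
time: 7.1
tcp_pos: [0.5458, 0.2275, 0.1007]
eef_rot: [178.4, 89.7, 125.0]
force: [-5.6, -1.6, 14.6]
grip_width: 0.0428
```

```bash
python3 st.py;python3 - <<'E'
from h import *
snap('side','s6')
S=load('s6')
im=cv2.imread('pics/s6.png')[240:310,170:240]
im=cv2.resize(im,(560,560),interpolation=cv2.INTER_CUBIC).astype(float)
im=np.clip((im-30)*1.5,0,255).astype(np.uint8)
a=im.copy()
for c,r,col in(([.5435,.2286,.09],.036,(0,255,0)),([.5435,.2286,.09],.022,(0,0,255)),([.5435,.2286,.13],.022,(0,0,255))):
    p=(np.array(circ(S,c,r))+.5-[170,240])*8-.5; cv2.polylines(a,[np.int32(p*16)],False,col,1,cv2.LINE_AA,4)
cv2.imwrite('pics/c6.png',cv2.resize(np.hstack([im,a]),(800,400)))
E
```

```text
pos [0.5458 0.2275 0.1007] tooly yaw 36.56 toolx [-0.0034  0.0049 -1.    ] upright fix rotvec [-0.28 -0.2  -0.  ] F [-5.58 -1.62 14.57] w 0.0428 j [-37.5  27.7  14.6 107.3  -9.8  46.2  18.8] t 7.1
```

View pics/c6.png

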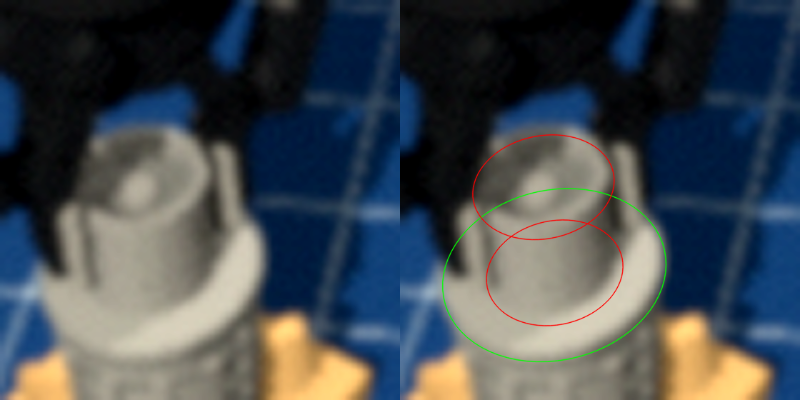

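Run:
```python
from h import *
S=load('s6')
for z in(.126,.13,.134,.138):print(z,atz(S,194.8,270.05,z))
s=load('s0')
print('mat check',[atz(s,241.1,193.4,z).round(4) for z in(.036,.04,.044)])
a=cv2.imread('pics/s0.png')[...,2].astype(int);b=cv2.imread('pics/s6.png')[...,2].astype(int)
for x in(194,198,202):
  print(x,'s0',list(a[286:314,x]));print(x,'s6',list(b[262:314,x]))
```

```text
0.126 [0.54590193 0.22032213 0.126     ]
0.13 [0.5445296  0.22392696 0.13      ]
0.134 [0.54315726 0.2275318  0.134     ]
0.138 [0.54178493 0.23113664 0.138     ]
mat check [array([ 0.5263, -0.1597,  0.036 ]), array([ 0.5253, -0.154 ,  0.04  ]), array([ 0.5242, -0.1484,  0.044 ])]
194 s0 [np.int64(130), np.int64(137), np.int64(141), np.int64(146), np.int64(151), np.int64(157), np.int64(164), np.int64(167), np.int64(168), np.int64(166), np.int64(167), np.int64(167), np.int64(166), np.int64(166), np.int64(163), np.int64(155), np.int64(140), np.int64(126), np.int64(124), np.int64(129), np.int64(129), np.int64(123), np.int64(125), np.int64(134), np.int64(136), np.int64(133), np.int64(126), np.int64(123)]
194 s6 [np.int64(86), np.int64(89), np.int64(85), np.int64(81), np.int64(85), np.int64(89), np.int64(101), np.int64(116), np.int64(134), np.int64(146), np.int64(151), np.int64(150), np.int64(148), np.int64(141), np.int64(133), np.int64(128), np.int64(135), np.int64(140), np.int64(139), np.int64(138), np.int64(139), np.int64(138), np.int64(137), np.int64(137), np.int64(140), np.int64(141)
[... 2121 characters left out ...]
nt64(134), np.int64(128), np.int64(124), np.int64(122), np.int64(123), np.int64(125), np.int64(132), np.int64(138), np.int64(138), np.int64(128), np.int64(112), np.int64(105), np.int64(106), np.int64(105), np.int64(106), np.int64(109), np.int64(108), np.int64(110), np.int64(111), np.int64(110), np.int64(111), np.int64(114), np.int64(118), np.int64(119), np.int64(123), np.int64(137), np.int64(159), np.int64(171), np.int64(174), np.int64(173), np.int64(174), np.int64(170), np.int64(162), np.int64(144), np.int64(124), np.int64(112), np.int64(116), np.int64(121), np.int64(120), np.int64(118), np.int64(120), np.int64(125), np.int64(125), np.int64(121), np.int64(119), np.int64(117), np.int64(128)]
```

Emit:
{"fn": "drive_tool", "kwargs": {
  "increments": [
    [[0, 0, -0.003], [0, 0, 0], 0.03],
    [[0, 0, -0.004], [0, 0, 0], 0.03]
  ]
}}

```text
time: 7.32
tcp_pos: [0.5458, 0.2276, 0.1006]
eef_rot: [-177.1, 89.5, 129.4]
force: [-12.1, -5.2, 37.7]
grip_width: 0.0426
```

```bash
python3 st.py
```

```text
pos [0.5458 0.2276 0.1006] tooly yaw 36.57 toolx [-0.0056  0.0068 -1.    ] upright fix rotvec [-0.39 -0.32 -0.  ] F [-12.09  -5.18  37.72] w 0.0426 j [-37.4  27.7  14.5 107.3 -10.   46.3  19. ] t 7.3167
```

The numbers agree. The nozzle's front edge to the flange edge is 7.0–7.5 px, against 6.6–6.8 px for a home nozzle and about 10 px if the lug sat on the posts. The stop is hard: no movement at 38 N. I ease to a moderate press and hand in.

Emit:
{"fn": "drive_tool", "kwargs": {
  "increments": [
    [[-0.0005, 0, -0.002], [-0.2, -0.2, 0], 0.03],
    [[0, 0, -0.002], [0, 0, 0], 0.03]
  ]
}}

```text
time: 7.48
tcp_pos: [0.546, 0.2277, 0.1007]
eef_rot: [149.2, 89.7, 95.8]
force: [-6.1, -1.2, 15.6]
grip_width: 0.0424
```

```bash
python3 st.py
python3 - <<'E'
from h import *
o=ctrl.get_obs()
if o['force'][2]>8: print(ctrl.job_done())
print(ctrl.get_obs()['force'],ctrl.get_obs()['tcp_pos'])
E
```

```text
pos [0.546  0.2277 0.1007] tooly yaw 36.56 toolx [-5.0e-04  5.3e-03 -1.0e+00] upright fix rotvec [-0.3  -0.03 -0.  ] F [-6.07 -1.18 15.6 ] w 0.0424 j [-37.6  27.7  14.6 107.4  -9.8  46.   18.8] t 7.4833
the job is handed in; nothing more can be done
None
the job is handed in; nothing more can be done
```

I gripped the grey lugged nozzle, lifted it and carried it to the engine. I turned it about 39° to line the lug up with the fork, pressed it over the stud and handed the job in at about 7.5 s, still gripping and pressing.

**Press:** The force peaked at about 17 N at the bumps, fell to about 0 N as the nozzle slid down, then met a hard stop 17 mm below the first contact. It did not move further at 38–49 N.

**Final state:** It was pressed down with about 15.6 N and gripped at 80 N, with the tool tilted 0.3°.

**Checks that were weaker:**
- **Height in the side view:** My first overlay put the nozzle a few millimetres high. I think the flange position I had fitted was slightly off. A later edge measurement gave 7.0–7.5 px between nozzle and flange edge, against 6.6–6.8 px if home and about 10 px if the lug sat on the posts. That fits home to roughly 1–2 mm, close to the 2 mm limit.
- **Side force:** About 6 N of sideways force remained at the end.
- **Lug:** It is hidden from the camera, so I inferred it is in the fork from the height and the turn angle.
- **Nozzle tilt:** Edge readings in the air hinted at up to about 3.5° in the jaws. I did not measure it again once seated.
- **Bystanders:** The path stayed clear of the jar, wheel and ring, but I took no final picture of them.

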